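# Probe the display base's socket and fit the post that matches

### The arm

A 6-joint arm with a two-finger parallel gripper is mounted at the origin on the work surface. World frame = base frame: x ahead of the robot, y to its left, z up, the work surface at z = 0. Lengths are in mm, angles in rad, forces in N, time in s.
With the tool pointing down it reaches from about 400 to 925 mm from the base axis. Payload 12.5 kg.
Tool frame: the origin (TCP) lies midway between the tips of the shut fingers; the grasp point (between the pads) lies 19 mm behind it (env.grip_depth is the distance from the TCP to the grasp point, in mm); z points along the fingers, y is the line along which they close (so a half turn about z gives the same grasp; the last joint's range is limited). The gripper opens to 95 mm and grips with 3 to 60 N. Pads are 20 mm wide; open, the fingers measure 119 mm over their backs; the gripper's body (75 mm by 180 mm) begins 59 mm behind the grasp point.
Start: joints at [1.112, 0.491, 1.559, -0, 1.092, -0.106], TCP at [215.938, 586.53, 214.661] pointing down, gripper open.
Joint ranges: [-3.1, 3.1], [-0.84, 2.19], [0.05, 2.79], [-1.13, 4.28], [0.06, 2.93], [-2.69, 2.69]. Speed limits (rad/s): [2.22, 2.22, 2.79, 3.14, 3.14, 3.14].

### API

Orientations are given as [roll, pitch, yaw] about the fixed x, y, z axes, in that order (R = Rz(yaw) Ry(pitch) Rx(roll)).
In Python, from cell import monitor, viewer, order, env gives the robot as it stands.
- The arm moves only by the tool move_arm, never from a script. Its argument "moves" is one flat list of numbers, 4 for each row, row after row: the shift along the tool's x, y, z normalised to -1 to 1, where 1 is 0.15 m, then the turn about the tool's z normalised to -1 to 1, where 1 is pi/2 rad. A call has 1 to 10 rows; each row shifts and turns the commanded pose from where the row before left it, along the tool's axes as they then stand; what a row does not reach is not made up. A row lasts 1/8 s, in which the tool goes at most 62.5 mm and 10.7 degrees, less where a joint would pass 70% of its speed; a pose out of reach is approached as far as the arm can. A call with a number of a shift or a turn outside -1 to 1 is refused whole. A call with a gripper value outside its range is refused whole. "claw" is the finger opening in mm, from 0 to 95.1, set as the call begins (left out, the last holds). The fingers move at their own pace and stop on an object; the grip force is fixed at half the most. Time passes only in rows, so rows that do not move let the fingers close. It gives the time, the measured TCP pose, the force, the opening and the grip force at its end, in the units of the state.
- monitor.state(): the state, without advancing time (a new reading comes with each control period).
- viewer.read_camera(name): name is "side" or "top"; returns the picture (384x512x3 uint8, red, green, blue); there is no depth.
- viewer.camera_info(name): a dict with "K" (3x3 intrinsics, pixels), "camera_from_world" (4x4, takes a point from world to camera coordinates). Camera axes: x right, y down, z forward; pixel columns grow to the right and rows downward; lengths in mm; the calibration is good to about 2 mm. A picture is of the moment at which its call begins. camera_info takes no time and is no camera call.
- order.job_done(): hands the job in; it is judged then, once.
The state is a dict: "t": time; "joints": joint angles; "qvel": joint speeds; "tau": joint torques, N m; "eef_pos": TCP position; "tcp_rot": TCP orientation; "ft_force": force on the tool from outside, world axes, zero at the start; "moment": the same for the moment, N m; "opening": opening from 0.0 (shut) to 1.0 (fully open); "grip_force": force on a finger pad.
Only numpy, scipy, OpenCV 4.12 (cv2) and the standard library are available. Lean on these libraries where they do the work, as an engineer would, in place of code of your own. Each camera call takes 0.05 s, during which the arm holds its last target. There are 200 camera calls.

### The job

Take the depth rod from its stand, probe the empty socket of the grey display base by resting the rod's tip gently on the socket's floor for about half a second, and put the rod back in its stand. Then take from the rack the one post whose length suits that depth and seat it fully home in the socket, upright, so that its top stands level with the two fixed posts. Never press hard on the base, do not lower a post that is too short into the socket, leave the other posts in the rack, and do not disturb the other things on the table.

Things in the scene. Friction and masses are not known exactly. Their poses are not given: they have to be found in the camera images.
- base: grey painted display base, a fixed block 150 x 150 x 54 mm high that will cradle a pot. Two identical aluminium posts (head 22 mm across) are permanently fixed on it at (40, 45) and (40, -45) mm in its frame, each with a 38 mm round foot flange; their tops are 60 mm above the block's top face. The empty third socket is at (-45, 0) mm. Origin: centre of the underside; z up; its yaw varies.
- socket (a point): centre of the mouth of the empty round blind socket in the base's top face, 54 mm above the table. The socket is 17.5 mm in diameter with a 1.5 mm bevelled mouth. Old filler makes its depth unknown: it is 24, 34 or 44 mm, and the floor is flat. A post has no collar: it goes down until its foot rests on the socket's floor. Axes as the base's.
- rack: fixed wooden post rack, 64 x 190 x 38 mm high, with three round wells 20 mm in diameter and 22 mm deep, in a row along its y axis, 60 mm apart. Origin: centre of the underside; z up.
- post_short_mid (a point): upright aluminium post: plain round shaft 16 mm in diameter with a slightly tapered flat foot, and a round head 22 mm in diameter and 16 mm high at its top. 84 mm long overall: stands level with the fixed posts in a 24 mm deep socket. It stands in one of the rack's three wells, in any order; told apart by length only. This point is its centre, half-way up its length; z points up along it.
- post_medium_mid (a point): upright aluminium post: plain round shaft 16 mm in diameter with a slightly tapered flat foot, and a round head 22 mm in diameter and 16 mm high at its top. 94 mm long overall: stands level with the fixed posts in a 34 mm deep socket. It stands in one of the rack's three wells, in any order; told apart by length only. This point is its centre, half-way up its length; z points up along it.
- post_long_mid (a point): upright aluminium post: plain round shaft 16 mm in diameter with a slightly tapered flat foot, and a round head 22 mm in diameter and 16 mm high at its top. 104 mm long overall: stands level with the fixed posts in a 44 mm deep socket. It stands in one of the rack's three wells, in any order; told apart by length only. This point is its centre, half-way up its length; z points up along it.
- rod_mid (a point): depth rod, 118 mm long overall: a steel rod 8 mm in diameter reaching 78 mm below a black cylindrical handle 22 mm in diameter and 40 mm high, which is at the top. It hangs upright in its stand, the handle's flat underside resting on the stand's top face. This point is half-way up the whole tool (59 mm above the tip); the middle of the handle is 39 mm above it. z points up along the rod. Mass about 60 g.
- rod_tip (a point): lower tip of the depth rod, on its axis; z points up along the rod.
- stand_mouth (a point): centre of the mouth of the rod's stand: a fixed wooden block 64 x 64 x 84 mm high with one hole 13 mm in diameter, 80 mm deep, in its top face. This point is 84 mm above the table.
- sherd_large: bystander: large curved terracotta sherd, about 100 x 80 mm; origin at its underside.
- sherd_small: bystander: smaller curved terracotta sherd, about 60 x 55 mm; origin at its underside.
- sherd_rim: bystander: narrow curved terracotta rim sherd, about 70 x 45 mm; origin at its underside.
- brush: bystander: cleaning brush lying on the table; origin at its underside.
- glue: bystander: small bottle of adhesive, 40 mm in diameter, 85 mm high; origin at its underside.
- swatch: bystander: flat grey plastic reference block, 70 x 45 x 10 mm; origin at its underside.
- pot: bystander: small clear sample bowl, 64 mm across, 45 mm high; origin at its underside.
There are look-alikes about, which are no part of the job. What is shaped like the part that bears rod_mid but orange, pink or yellow is not meant.

How it is judged:
By the outcome, as a careful person would: the job done as asked, in the order asked, and still so for the second after the job is handed in, with the robot touching nothing.
It also fails if it takes over 64 s, if anything falls off the work surface, if the arm or the gripper's body presses on something with over 40 N, if the wrist force passes 120 N, or if a joint passes its speed limit or range.

## Working session

There is one attempt and no reset: what is moved stays moved. The work goes in short steps, Python scripts to look and compute and a tool call to move; the robot and the scene stay as the last step left them, time stands still between calls to the robot, and variables do not carry over. Pictures are saved under pics/ and viewed, at most 10 in all, crops included, and the job is handed in when it is done.

Besides the shell and the picture viewer there is one more tool, called after "Request:" by a JSON object that holds its "method" and its "body", one argument or row to a line. move_arm: Moves the arm, as the interface text tells. Scaled input: -1 to 1 covers 0.15 m each way for a shift and pi/2 rad each way for a turn. Its arguments: {"type":"object","properties":{"moves":{"type":"array"},"claw":{"type":"number"}},"required":["moves"]}

```bash
mkdir -p pics
cat > h.py <<'E'
import numpy as np,cv2
from cell import monitor,viewer,order,env
def snap(n,f,crop=None,s=1):
    im=viewer.read_camera(n)[:,:,::-1].copy()
    cv2.imwrite('pics/full_'+f,im)
    if crop: x0,y0,x1,y1=crop; im=im[y0:y1,x0:x1]
    im=cv2.resize(im,None,fx=s,fy=s,interpolation=cv2.INTER_CUBIC); cv2.imwrite('pics/'+f,im)
def px(n,u,v,z):
    c=viewer.camera_info(n);K=np.array(c['K']);T=np.array(c['camera_from_world'])
    R,t=T[:3,:3],T[:3,3]; d=R.T@np.linalg.inv(K)@[u,v,1]; o=-R.T@t
    return o+d*(z-o[2])/d[2]
def pr(n,p):
    c=viewer.camera_info(n);K=np.array(c['K']);T=np.array(c['camera_from_world'])
    q=K@(T[:3,:3]@np.array(p)+T[:3,3]); return q[:2]/q[2]
E
python3 - <<'E'
from h import *
snap('top','t0.png',s=1.5);snap('side','s0.png',s=1.5)
for n in('top','side'):
    c=viewer.camera_info(n);T=np.array(c['camera_from_world']);print(n,np.array(c['K'])[0,0],-T[:3,:3].T@T[:3,3],T[:3,:3].round(2).tolist())
print(monitor.state())
E
```

```text
top 387.61260277099115 [ 430.54475851  -37.25223185 1004.99874346] [[0.01, -1.0, 0.01], [-1.0, -0.01, -0.09], [0.09, -0.01, -1.0]]
side 407.6809487796067 [427.42801631 711.02400853 731.42104071] [[-0.99, -0.11, -0.01], [-0.06, 0.67, -0.74], [0.09, -0.73, -0.67]]
{'t': 0.1, 'joints': array([ 1.11240153e+00,  4.91429806e-01,  1.55935573e+00, -3.33516977e-05,
        1.09171417e+00, -1.05577314e-01]), 'qvel': array([-0.00265425, -0.00073606, -0.00208963, -0.00088719, -0.00036487,
        0.00078477]), 'tau': array([ 3.15837839e-03, -6.13620257e+01, -2.58605486e+01,  6.93818252e-02,
        4.70030971e-02, -5.21143909e-05]), 'eef_pos': array([215.84646296, 586.32744684, 214.17464197]), 'tcp_rot': array([-3.14068754e+00, -6.61673738e-05,  2.78879053e+00]), 'ft_force': array([ 0.55619372, -0.03118988,  0.52352124]), 'moment': array([ 0.01268847,  0.02781909, -0.02372238]), 'grip_force': 0.0, 'opening': 1.0020554865984987}
```

View pics/t0.png

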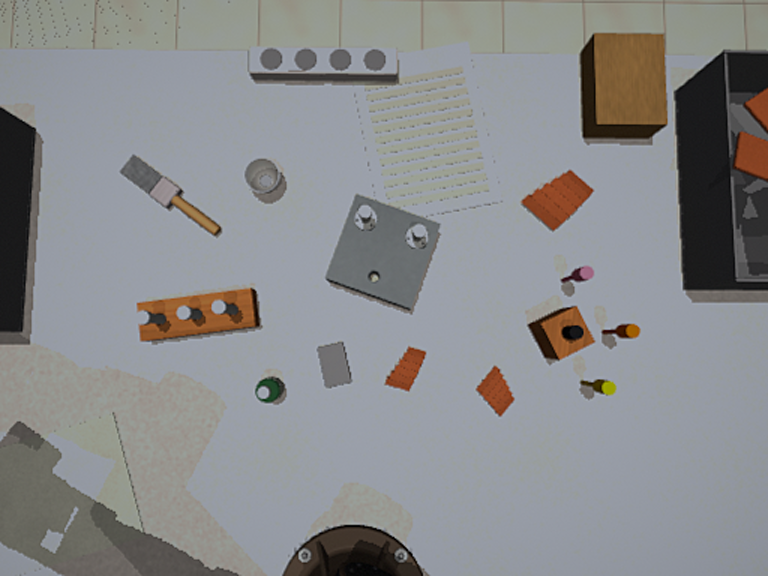

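View pics/s0.png

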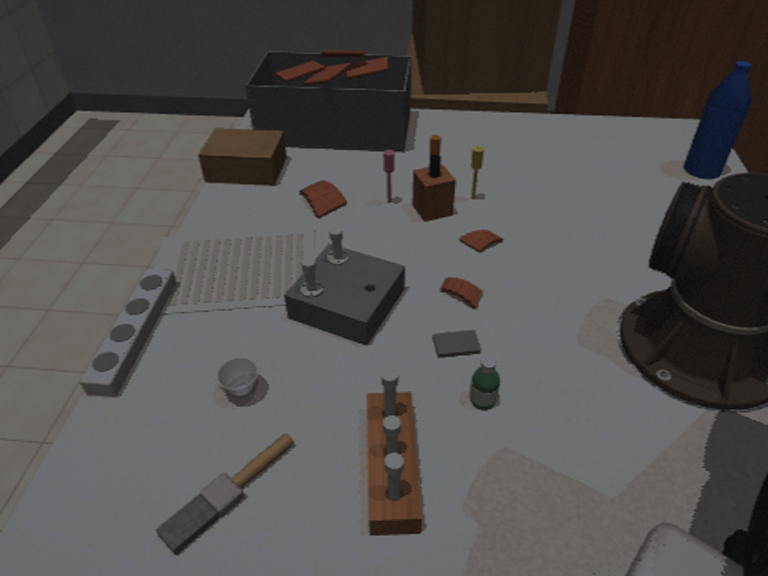

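Top view, in view pixels at 1.5x. Candidates for the rod:
- black handle in the wooden stand (572,332)
- pink (585,273)
- orange (630,331)
- yellow (607,388)

I choose the black one in the stand. The socket is at (374,277) and the rack posts are at (143,318), (183,313) and (219,308). Next is a close crop to check.

Run:
```python
import cv2,numpy as np
t=cv2.imread('pics/full_t0.png');s=cv2.imread('pics/full_s0.png')
def c(im,x,y,w,h,k): return cv2.resize(im[y:y+h,x:x+w],(w*k,h*k),interpolation=cv2.INTER_CUBIC)
A=c(t,345,195,66,50,6)   # 396x300
B=c(t,212,125,66*4//3+0,75,4)
C=c(t,85,180,99,75,4); D=c(s,235,240,66,120,5)[:600] if 0 else c(s,235,242,66,75,4)
B=c(t,210,125,99,75,4)
A=A
C=C; D=c(s,222,240,99,120,4)[0:300]
o=np.vstack([np.hstack([A,B]),np.hstack([C,D])]); cv2.imwrite('pics/m0.png',np.clip(o*1.3,0,255).astype('uint8'))
```

```text
(no output)
```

View pics/m0.png

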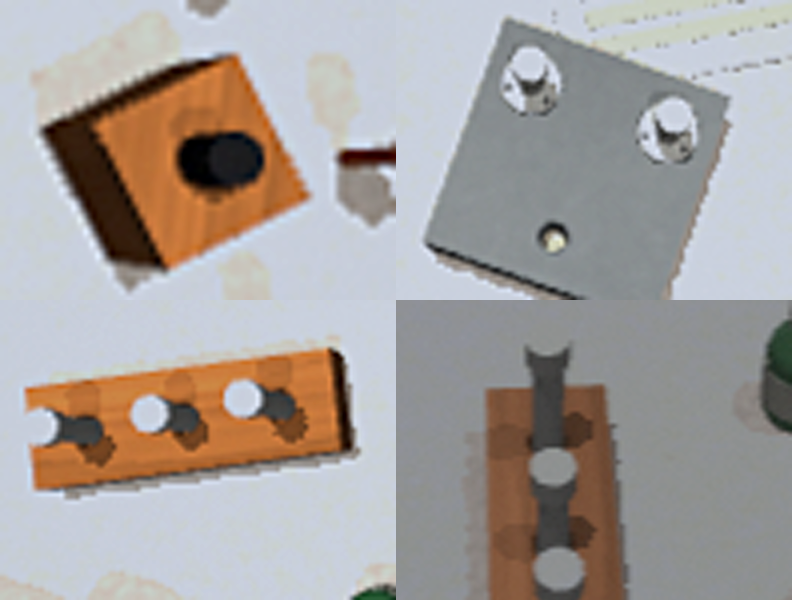

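Run:
```python
from h import *
f=lambda o,k,x,y:(o[0]+(x+.5)/k-.5,o[1]+(y+.5)/k-.5)
P=lambda o,k,x,y,z:px('top',*f(o,k,x,y),z)
r=lambda a:np.round(a,1)
A=(345,195);B=(210,125);C=(85,180)
print('handle top',r(P(A,6,237,160,124)),'bot',r(P(A,6,205,161,84)))
q=[P(A,6,x,y,84) for x,y in[(237,55),(308,197),(165,268),(95,125)]];print('stand',r(np.mean(q,0)),[r(np.linalg.norm(q[i]-q[i-1])) for i in range(4)])
print('socket',r(P(B,4,156,238,54)))
b=[P(B,4,x-396,y,54) for x,y in[(505,18),(730,98),(427,243)]];print('base c',r((b[1]+b[2])/2),r([np.linalg.norm(b[0]-b[1]),np.linalg.norm(b[0]-b[2])]))
h=[P(B,4,x-396,y,114) for x,y in[(531,64),(673,115)]];print('fixed',r(h))
fl=[P(B,4,x-396,y,54) for x,y in[(531,80),(668,130)]];print('flange',r(fl))
y=(fl[0]-fl[1]); y/=np.linalg.norm(y); x=np.array([y[1],-y[0],0]); print('yaw',np.arctan2(x[1],x[0]),'sock pred',r(np.mean(fl,0)-85*x), r(np.mean(h,0)-85*x))
k=[P(C,4,x,y,38) for x,y in[(25,87),(330,48),(345,150),(37,190)]];m=np.mean(k,0);print('rack',r(k),r(m))
d=(k[1]+k[2]-k[0]-k[3]);d/=np.linalg.norm(d);print('dir',d)
tops=[(243,98),(151,114),(42,126)]; sd=[(153,48),(157,167),(162,268)]
for i,w in enumerate([m+60*d,m,m-60*d]):
    print('well',r(w))
    for L in(84,94,104):
        z=16+L; print(L,'top',r(P(C,4,*tops[i],z)),'side pred D',r((pr('side',[w[0],w[1],z])-[222,240])*4+1.5),'meas',sd[i])
```

```text
handle top [ 443.1 -339.6  124. ] bot [ 443.2 -340.6   84. ]
stand [ 443.2 -339.2   84. ] [np.float64(63.7), np.float64(62.1), np.float64(63.9), np.float64(62.1)]
socket [533.5 -30.7  54. ]
base c [575.9 -47.3  54. ] [149.1 149.2]
fixed [[ 629.1  -18.1  114. ]
 [ 599.6 -101.1  114. ]]
flange [[ 632.4  -16.9   54. ]
 [ 601.5 -102.3   54. ]]
yaw -0.3471840593261529 sock pred [537.  -30.7  54. ] [534.4 -30.7 114. ]
rack [[489.4 361.6  38. ]
 [515.  172.9  38. ]
 [451.5 161.9  38. ]
 [425.7 351.3  38. ]] [470.4 261.9  38. ]
dir [ 0.1347049  -0.99088576  0.        ]
well [478.5 202.5  38. ]
84 top [480.  209.2 100. ] side pred D [154.1  57.7] meas (153, 48)
94 top [479.5 206.5 110. ] side pred D [154.1  44.6] meas (153, 48)
104 top [478.9 203.8 120. ] side pred D [154.   31.4] meas (153, 48)
well [470.4 261.9  38. ]
84 top [470.4 262.3 100. ] side pred D [159.1 158.9] meas (157, 167)
94 top [469.9 259.  110. ] side pred D [159.1 146. ] meas (157, 167)
104 top [469.5 255.7 120. ] side pred D [159.1 132.9] meas (157, 167)
well [462.3 321.4  38. ]
84 top [463.  325.1 100. ] side pred D [164.7 272.7] meas (162, 268)
94 top [462.6 321.1 110. ] side pred D [164.8 260.1] meas (162, 268)
104 top [462.3 317.1 120. ] side pred D [164.8 247.3] meas (162, 268)
```

Crop check: the black handle sits in the wooden stand's hole at about (443,-339.6), so it is the rod. Posts from low y to high: long at y≈202, short at y≈262, medium at y≈321. I turn the tool first, to yaw π/2. After that, tool x is world y, tool y is world x, and tool z is down.

Request:
{"method": "move_arm", "body": {
  "moves": [0,0,0,0.111,0,0,0,0.111,0,0,0,0.111,0,0,0,0.111,0,0,0,0.111,0,0,0,0.111,0,0,0,0.11,0,0,0,0],
  "claw": 50
}}

```text
t: 1.1
eef_pos: [215.9, 586.4, 214.4]
tcp_rot: [-3.141, 0.0, 1.571]
ft_force: [0.7, -0.5, 0.8]
opening: 0.525
grip_force: 0.0
```

Request:
{"method": "move_arm", "body": {
  "moves": [-0.322,0.25,0,0,-0.322,0.25,0,0,-0.322,0.25,0,0,-0.322,0.25,0,0,-0.322,0.25,0,0,-0.322,0.25,0,0,-0.322,0.25,0,0,-0.322,0.25,0,0,-0.3,0,0,0,-0.3,0,0,0]
}}

```text
t: 2.35
eef_pos: [515.5, 108.2, 214.3]
tcp_rot: [-3.141, -0.0, 1.574]
ft_force: [0.4, 0.3, -0.1]
opening: 0.527
grip_force: 0.0
```

Request:
{"method": "move_arm", "body": {
  "moves": [-0.36,-0.06,0,0,-0.36,-0.06,0,0,-0.36,-0.06,0,0,-0.36,-0.06,0,0,-0.36,-0.06,0,0,-0.36,-0.06,0,0,-0.36,-0.06,0,0,-0.36,-0.06,0,0,-0.1,0,0,0,0,0,0,0]
}}

```text
t: 3.6
eef_pos: [442.9, -337.2, 214.2]
tcp_rot: [-3.141, -0.001, 1.571]
ft_force: [-0.8, 0.3, -0.4]
opening: 0.524
grip_force: 0.0
```

Request:
{"method": "move_arm", "body": {
  "moves": [-0.016,0,0.2,0,0,0,0.2,0,0,0,0.2,0,0,0,0.1,0,0,0,0.06,0,0,0,0.05,0,0,0,0,0]
}}

```text
t: 4.47
eef_pos: [443.1, -339.4, 93.1]
tcp_rot: [3.142, -0.0, 1.57]
ft_force: [1.1, -0.1, -0.1]
opening: 0.528
grip_force: 0.0
```

Run:
```python
from h import *
snap('side','s1.png',(240,60,370,160),6)
```

```text
(no output)
```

View pics/s1.png

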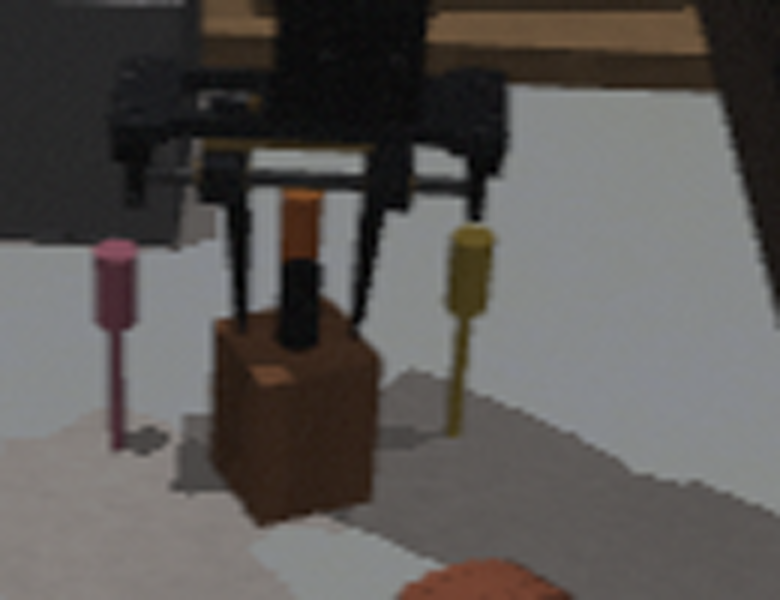

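The fingers, at (240,300) and (365,300), straddle the black handle at (300,305). The gripper clears the pink and yellow rods. Closing.

Request:
{"method": "move_arm", "body": {
  "moves": [0,0,0,0,0,0,0,0,0,0,0,0,0,0,0,0,0,0,0,0,0,0,0,0],
  "claw": 12
}}

```text
t: 5.28
eef_pos: [443.1, -339.5, 93.2]
tcp_rot: [3.141, 0.0, 1.57]
ft_force: [-0.6, -0.7, 2.4]
opening: 0.227
grip_force: 30.0
```

```bash
python3 -c "
from h import *
s=monitor.state();print(s['ft_force'],s['moment'],s['eef_pos'],s['opening'],s['grip_force'])"
```

```text
[-0.59400784 -0.65992734  2.38177892] [-0.11168118  0.12464129  0.03039097] [ 443.099118   -339.53625881   93.22798522] 0.2266863354538986 29.999801516532898
```

Request:
{"method": "move_arm", "body": {
  "moves": [0,0,-0.1,0,0,0,-0.15,0,0,0,-0.2,0,0,0,-0.2,0,0,0,-0.13,0,0,0,-0.1,0,0,0,0,0]
}}

```text
t: 6.15
eef_pos: [443.3, -339.6, 226.2]
tcp_rot: [3.14, 0.001, 1.57]
ft_force: [0.1, -0.6, -1.2]
opening: 0.222
grip_force: 30.0
```

Request:
{"method": "move_arm", "body": {
  "moves": [0.2,0.06,0,0,0.34,0.1,0,0,0.36,0.11,0,0,0.36,0.11,0,0,0.36,0.11,0,0,0.25,0.07,0,0,0.13,0.03,0,0,0.056,0.016,0,0,0,0,0,0,0,0,0,0]
}}

```text
t: 7.4
eef_pos: [534.1, -31.9, 224.9]
tcp_rot: [-3.141, -0.0, 1.569]
ft_force: [0.5, 0.3, -0.9]
opening: 0.229
grip_force: 30.0
```

Run:
```python
from h import *
s=monitor.state();print(s['t'],s['ft_force'],s['eef_pos'],s['opening'])
snap('side','s2.png',(190,120,290,220),6)
e=s['eef_pos']; print((pr('side',[e[0],e[1],e[2]-87.2])-[190,120])*6)
```

```text
7.4 [ 0.47389363  0.32143249 -0.85043919] [534.07118582 -31.92780654 224.92323602] 0.22934344153323374
[336.55563186 261.90497171]
```

View pics/s2.png

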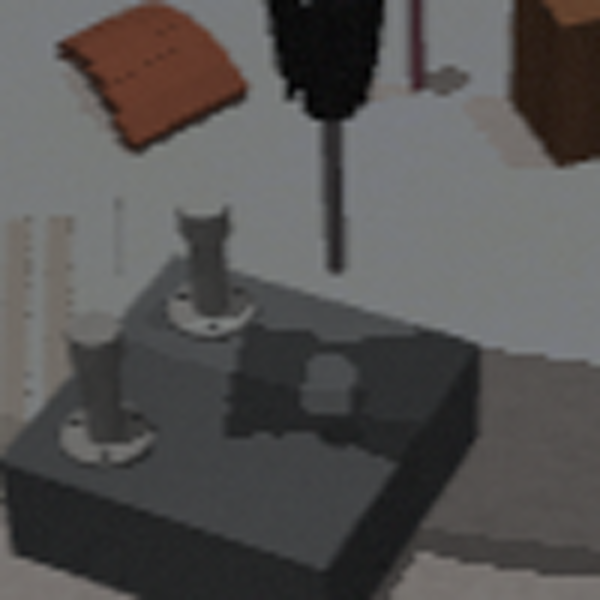

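The rod hangs straight, with its tip at (335,270) above the base. Lowering to just inside the mouth.

```bash
python3 -c "
from h import *
print(pr('side',[534,-31,54]),'meas ~246.7,192; offset +0,+1.4'); print(pr('side',[629.1,-18.1,114]),pr('side',[599.6,-101.1,114]))"
```

```text
[246.96420171 190.43779834] meas ~246.7,192; offset +0,+1.4
[205.94359378 172.84477749] [223.85208878 152.55628633]
```

Request:
{"method": "move_arm", "body": {
  "moves": [0,0.0,0.1,0,0,0,0.15,0,0,0,0.12,0,0,0,0.08,0,0,0,0.04,0,0,0,0.03,0,0,0,0,0,0,0,0,0]
}}

```text
t: 8.45
eef_pos: [534.5, -31.2, 147.5]
tcp_rot: [3.141, 0.0, 1.57]
ft_force: [0.2, -1.1, -0.0]
opening: 0.227
grip_force: 30.0
```

Request:
{"method": "move_arm", "body": {
  "moves": [0,0,0.01,0,0,0,0.01,0,0,0,0.01,0,0,0,0.01,0,0,0,0.02,0,0,0,0.02,0,0,0,0.02,0,0,0,0.02,0,0,0,0.02,0,0,0,0,0]
}}

```text
t: 9.7
eef_pos: [534.2, -31.1, 125.9]
tcp_rot: [-3.141, -0.0, 1.57]
ft_force: [-0.2, 0.3, -1.2]
opening: 0.223
grip_force: 30.0
```

Request:
{"method": "move_arm", "body": {
  "moves": [0,0,0.02,0,0,0,0.02,0,0,0,0.005,0,0,0,0.005,0,0,0,0.005,0,0,0,0.005,0,0,0,0.005,0,0,0,0,0]
}}

```text
t: 10.7
eef_pos: [534.2, -31.2, 116.3]
tcp_rot: [-3.142, -0.0, 1.57]
ft_force: [-0.3, 0.4, -0.7]
opening: 0.227
grip_force: 30.0
```

Request:
{"method": "move_arm", "body": {
  "moves": [0,0,0.006,0,0,0,0.006,0,0,0,0.01,0,0,0,0.01,0,0,0,0.01,0,0,0,0.005,0,0,0,0.004,0,0,0,0.004,0,0,0,0,0]
}}

```text
t: 11.82
eef_pos: [534.3, -31.2, 108.1]
tcp_rot: [3.142, -0.0, 1.57]
ft_force: [-1.0, -0.5, -1.6]
opening: 0.227
grip_force: 30.0
```

Request:
{"method": "move_arm", "body": {
  "moves": [0,0,0.004,0,0,0,0.004,0,0,0,0.003,0,0,0,0,0]
}}

```text
t: 12.32
eef_pos: [534.5, -31.2, 107.0]
tcp_rot: [3.141, 0.0, 1.57]
ft_force: [-1.4, -0.3, 6.4]
opening: 0.229
grip_force: 30.0
```

Contact at TCP z 107.0, where 107.2 was expected for a 34 mm depth. That means the medium post. Holding for over half a second.

Request:
{"method": "move_arm", "body": {
  "moves": [0,0,0,0,0,0,0,0,0,0,0,0,0,0,0,0,0,0,0,0,0,0,0,0]
}}

```text
t: 13.08
eef_pos: [534.5, -31.2, 107.0]
tcp_rot: [3.141, 0.0, 1.57]
ft_force: [-1.2, 0.1, 5.5]
opening: 0.229
grip_force: 30.0
```

Lifting out and going back to above the stand.

Request:
{"method": "move_arm", "body": {
  "moves": [0,0,-0.03,0,0,0,-0.08,0,0,0,-0.15,0,0,0,-0.2,0,0,0,-0.2,0,0,0,-0.1,0,0,0,-0.02,0,0,0,0,0]
}}

```text
t: 14.08
eef_pos: [534.0, -31.1, 222.8]
tcp_rot: [-3.141, -0.0, 1.57]
ft_force: [0.0, 0.2, -1.1]
opening: 0.225
grip_force: 30.0
```

Request:
{"method": "move_arm", "body": {
  "moves": [-0.2,-0.06,0,0,-0.34,-0.1,0,0,-0.36,-0.11,0,0,-0.36,-0.11,0,0,-0.36,-0.11,0,0,-0.25,-0.07,0,0,-0.13,-0.03,0,0,-0.056,-0.018,0,0,0,0,0,0,0,0,0,0]
}}

```text
t: 15.32
eef_pos: [443.1, -338.4, 223.4]
tcp_rot: [-3.142, -0.0, 1.571]
ft_force: [-0.6, -0.2, -0.5]
opening: 0.224
grip_force: 30.0
```

Request:
{"method": "move_arm", "body": {
  "moves": [-0.008,0,0.1,0,0,0,0.15,0,0,0,0.06,0,0,0,0.02,0,0,0,0.02,0,0,0,0.02,0,0,0,0.03,0,0,0,0.04,0,0,0,0,0]
}}

```text
t: 16.45
eef_pos: [442.6, -340.5, 156.9]
tcp_rot: [-3.141, -0.001, 1.57]
ft_force: [0.7, 0.6, 0.1]
opening: 0.222
grip_force: 30.0
```

Request:
{"method": "move_arm", "body": {
  "moves": [0.005,0.002,0.05,0,0,0,0.1,0,0,0,0.1,0,0,0,0.08,0,0,0,0.04,0,0,0,0.025,0,0,0,0.01,0,0,0,0.008,0,0,0,0,0]
}}

```text
t: 17.58
eef_pos: [443.1, -340.0, 95.7]
tcp_rot: [3.141, 0.0, 1.57]
ft_force: [-0.0, -0.4, -0.2]
opening: 0.225
grip_force: 30.0
```

Request:
{"method": "move_arm", "body": {
  "moves": [0,0,0.006,0,0,0,0.006,0,0,0,0.004,0,0,0,0,0]
}}

```text
t: 18.08
eef_pos: [443.1, -339.9, 93.2]
tcp_rot: [3.141, -0.0, 1.57]
ft_force: [-0.6, 0.6, 1.5]
opening: 0.225
grip_force: 30.0
```

Request:
{"method": "move_arm", "body": {
  "moves": [0,0,0,0,0,0,0,0,0,0,0,0,0,0,0,0],
  "claw": 50
}}

```text
t: 18.58
eef_pos: [443.1, -339.9, 93.1]
tcp_rot: [3.142, -0.0, 1.57]
ft_force: [0.1, -0.2, -0.1]
opening: 0.518
grip_force: 0.0
```

Request:
{"method": "move_arm", "body": {
  "moves": [0,0,-0.05,0,0,0,-0.1,0,0,0,-0.2,0,0,0,-0.25,0,0,0,-0.2,0,0,0,-0.1,0,0,0,0,0]
}}

```text
t: 19.45
eef_pos: [443.2, -340.0, 229.0]
tcp_rot: [3.14, 0.001, 1.57]
ft_force: [-1.1, -0.5, 0.1]
opening: 0.524
grip_force: 0.0
```

Request:
{"method": "move_arm", "body": {
  "moves": [0.2,0.01,0,0,0.38,0.02,0,0,0.38,0.02,0,0,0.38,0.02,0,0,0.38,0.01,0,0,0.3,0.01,0,0,0,0,0,0]
}}

```text
t: 20.32
eef_pos: [456.2, -34.6, 227.2]
tcp_rot: [-3.14, -0.001, 1.574]
ft_force: [0.5, -1.0, 0.5]
opening: 0.525
grip_force: 0.0
```

Run:
```python
from h import *
snap('top','t1.png');snap('side','s3.png')
t=cv2.imread('pics/full_t1.png');s=cv2.imread('pics/full_s3.png')
def c(im,x,y,w,h,k): return cv2.resize(im[y:y+h,x:x+w],(w*k,h*k),interpolation=cv2.INTER_CUBIC)
o=np.vstack([np.hstack([c(t,340,165,100,75,4),c(s,245,80,100,75,4)]),np.hstack([c(t,85,180,100,75,4),c(s,222,280,100,75,4)])])
cv2.imwrite('pics/m1.png',np.clip(o*1.3,0,255).astype('uint8'));print(monitor.state()['eef_pos'])
```

```text
[456.66189051 -36.90649363 227.37415214]
```

View pics/m1.png

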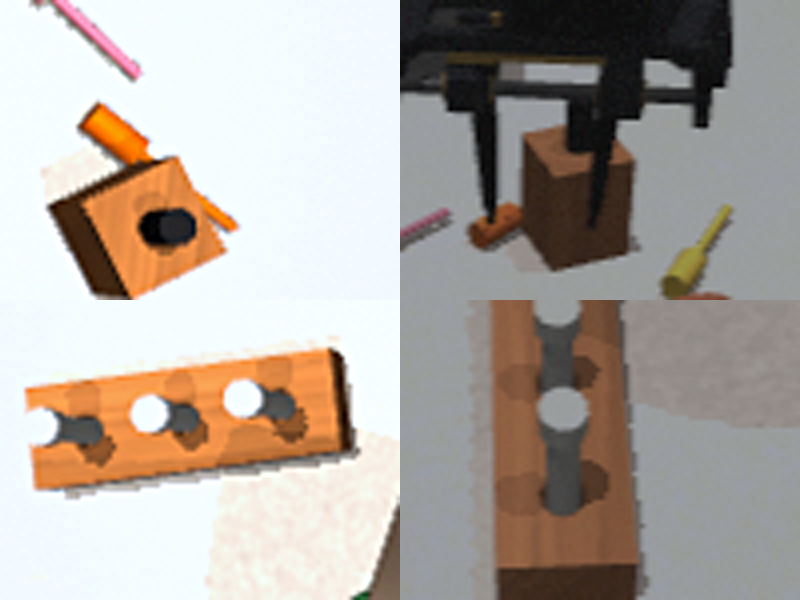

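The rod is back home in its stand and the rack posts are unmoved. But the pink, orange and yellow look-alikes, which stood before, now lie on the table. I check the earlier frames to see when and why they fell.

Run:
```python
from h import *
L=[cv2.imread('pics/full_'+n)[70:170,235:355] for n in('s0.png','s1.png','s2.png','s3.png')]
L=[cv2.resize(i,(396,300),interpolation=cv2.INTER_CUBIC) for i in L]
o=np.vstack([np.hstack(L[:2]),np.hstack(L[2:])]);cv2.imwrite('pics/m2.png',np.clip(o*1.4,0,255).astype('uint8'))
for n,u,v in(('pink',585,273),('orange',632,331),('yellow',609,388)): print(n,px('top',u/1.5,v/1.5,118).round())
```

```text
pink [ 534. -358.  118.]
orange [ 445. -427.  118.]
yellow [ 359. -389.  118.]
```

View pics/m2.png

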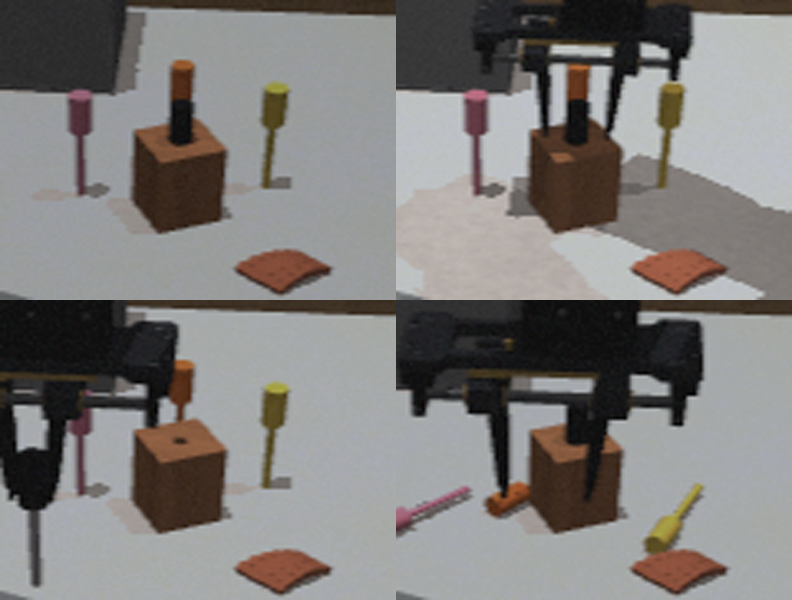

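The look-alikes still stood at t=7.4 and had toppled by t=20.3. No contact force was read on the tool in any reply. I can't stand them up again, because the tool can't tilt, and all job parts are intact. I carry on to the medium post at about (462.5,321).

Request:
{"method": "move_arm", "body": {
  "moves": [0.2,0,0,0,0.36,0.01,0,0,0.38,0.01,0,0,0.38,0.01,0,0,0.38,0.005,0,0,0.36,0.005,0,0,0.2,0,0,0,0.12,0,0,0,0,0,0,0,0,0,0,0]
}}

```text
t: 21.68
eef_pos: [463.5, 318.8, 228.0]
tcp_rot: [-3.141, 0.0, 1.569]
ft_force: [0.3, -0.4, 0.3]
opening: 0.527
grip_force: 0.0
```

Request:
{"method": "move_arm", "body": {
  "moves": [0.016,-0.004,0.2,0,0,0,0.25,0,0,0,0.2,0,0,0,0.15,0,0,0,0.1,0,0,0,0.04,0,0,0,0.027,0,0,0,0,0]
}}

```text
t: 22.68
eef_pos: [462.8, 322.5, 83.5]
tcp_rot: [3.141, -0.0, 1.57]
ft_force: [0.0, 0.7, 0.0]
opening: 0.526
grip_force: 0.0
```

Run:
```python
from h import *
snap('side','s4.png',(212,240,332,340),6)
```

```text
(no output)
```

View pics/s4.png

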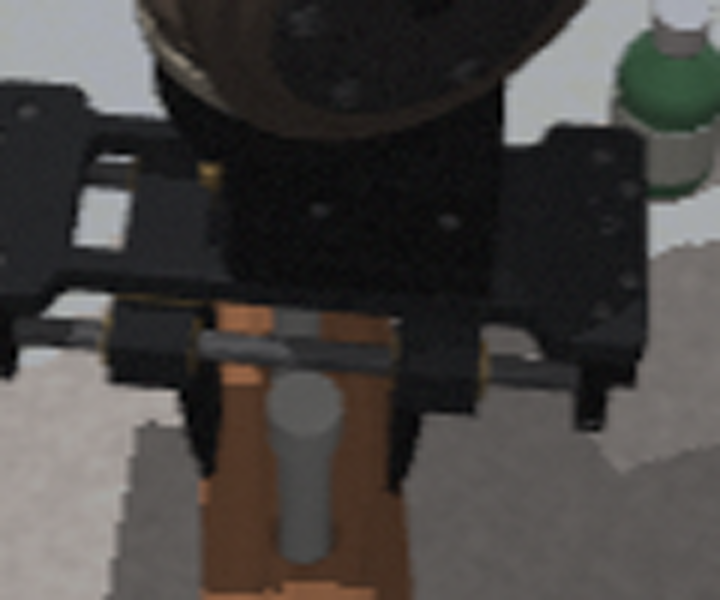

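The fingers straddle the medium post's head at (305,400). Closing on it.

Request:
{"method": "move_arm", "body": {
  "moves": [-0.007,0,0,0,0,0,0,0,0,0,0,0,0,0,0,0,0,0,0,0,0,0,0,0],
  "claw": 12
}}

```text
t: 23.48
eef_pos: [462.6, 321.4, 83.2]
tcp_rot: [3.141, -0.0, 1.57]
ft_force: [0.6, 0.1, 2.3]
opening: 0.225
grip_force: 30.0
```

Request:
{"method": "move_arm", "body": {
  "moves": [0,0,-0.03,0,0,0,-0.08,0,0,0,-0.15,0,0,0,-0.25,0,0,0,-0.25,0,0,0,-0.1,0,0,0,0,0,0,0,0,0]
}}

```text
t: 24.48
eef_pos: [462.1, 321.1, 210.8]
tcp_rot: [-3.14, 0.001, 1.57]
ft_force: [-0.4, 0.1, -0.8]
opening: 0.225
grip_force: 30.0
```

Request:
{"method": "move_arm", "body": {
  "moves": [-0.2,0.04,0,0,-0.35,0.07,0,0,-0.38,0.08,0,0,-0.38,0.08,0,0,-0.38,0.08,0,0,-0.34,0.07,0,0,-0.2,0.04,0,0,-0.117,0.02,0,0,0,0,0,0,0,0,0,0]
}}

```text
t: 25.72
eef_pos: [534.0, -29.7, 211.8]
tcp_rot: [-3.141, -0.0, 1.571]
ft_force: [-0.3, 0.2, -0.3]
opening: 0.224
grip_force: 30.0
```

Run:
```python
from h import *
s=monitor.state();e=s['eef_pos'];print(e)
snap('side','s5.png',(190,120,290,220),6)
for d in(0,50):print((pr('side',[e[0],e[1],e[2]-67.2+d])-[190,120])*6)
```

```text
[533.98955628 -29.73810181 211.78299486]
[335.61317412 251.51094018]
[332.0610569  146.01664265]
```

View pics/s5.png

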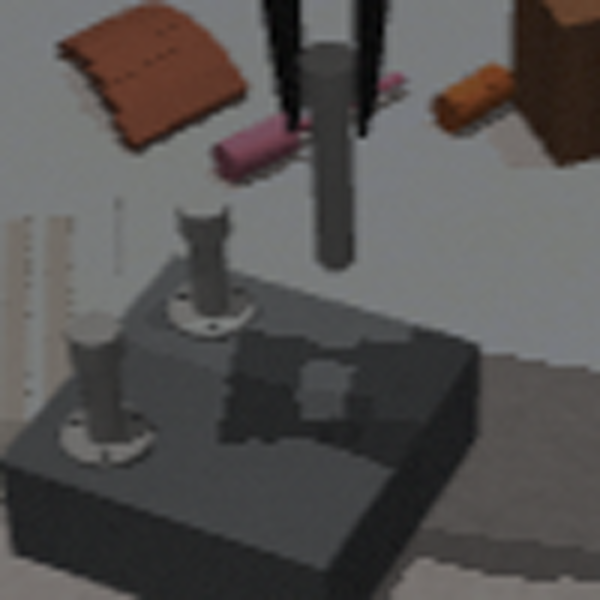

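The post hangs upright with its foot at (335,262), as predicted. The pink rod lies well clear. Lowering to just above the mouth, then in.

Request:
{"method": "move_arm", "body": {
  "moves": [-0.008,0,0.08,0,0,0,0.15,0,0,0,0.15,0,0,0,0.1,0,0,0,0.06,0,0,0,0.02,0,0,0,0,0,0,0,0,0]
}}

```text
t: 26.78
eef_pos: [534.5, -32.0, 128.6]
tcp_rot: [3.141, 0.0, 1.57]
ft_force: [0.0, 0.5, -1.3]
opening: 0.222
grip_force: 30.0
```

Request:
{"method": "move_arm", "body": {
  "moves": [0,0,0.01,0,0,0,0.006,0,0,0,0.006,0,0,0,0.006,0,0,0,0.006,0,0,0,0.006,0,0,0,0,0]
}}

```text
t: 27.65
eef_pos: [534.2, -31.9, 122.0]
tcp_rot: [-3.141, -0.0, 1.57]
ft_force: [0.3, 0.7, -0.4]
opening: 0.226
grip_force: 30.0
```

Request:
{"method": "move_arm", "body": {
  "moves": [0.005,0,0.003,0,0,0,0.004,0,0,0,0.004,0,0,0,0.004,0,0,0,0,0]
}}

```text
t: 28.28
eef_pos: [534.2, -31.2, 119.8]
tcp_rot: [-3.142, -0.0, 1.57]
ft_force: [0.8, -2.1, -0.4]
opening: 0.221
grip_force: 30.0
```

Request:
{"method": "move_arm", "body": {
  "moves": [0,0,0.004,0,0,0,0.004,0,0,0,0.004,0,0,0,0,0]
}}

```text
t: 28.78
eef_pos: [534.3, -31.2, 118.0]
tcp_rot: [3.141, 0.0, 1.57]
ft_force: [1.1, -0.7, 0.4]
opening: 0.224
grip_force: 30.0
```

Request:
{"method": "move_arm", "body": {
  "moves": [0,0,0.005,0,0,0,0.005,0,0,0,0.005,0,0,0,0.005,0,0,0,0,0]
}}

```text
t: 29.4
eef_pos: [534.3, -31.2, 115.0]
tcp_rot: [-3.142, -0.0, 1.57]
ft_force: [0.8, -1.0, -0.6]
opening: 0.228
grip_force: 30.0
```

Request:
{"method": "move_arm", "body": {
  "moves": [0,0,0.01,0,0,0,0.01,0,0,0,0.01,0,0,0,0.01,0,0,0,0.01,0,0,0,0.01,0,0,0,0,0]
}}

```text
t: 30.28
eef_pos: [534.2, -31.2, 105.9]
tcp_rot: [-3.141, -0.0, 1.57]
ft_force: [0.7, -1.5, -0.9]
opening: 0.226
grip_force: 30.0
```

Request:
{"method": "move_arm", "body": {
  "moves": [0,0,0.015,0,0,0,0.02,0,0,0,0.02,0,0,0,0.02,0,0,0,0.015,0,0,0,0.01,0,0,0,0.008,0,0,0,0,0]
}}

```text
t: 31.28
eef_pos: [534.3, -31.2, 89.7]
tcp_rot: [-3.142, -0.0, 1.57]
ft_force: [0.4, -0.9, -0.7]
opening: 0.225
grip_force: 30.0
```

Request:
{"method": "move_arm", "body": {
  "moves": [0,0,0.005,0,0,0,0.005,0,0,0,0.004,0,0,0,0.004,0,0,0,0,0]
}}

```text
t: 31.9
eef_pos: [534.3, -31.2, 87.2]
tcp_rot: [3.141, -0.0, 1.57]
ft_force: [-0.1, -0.9, 1.1]
opening: 0.224
grip_force: 30.0
```

Request:
{"method": "move_arm", "body": {
  "moves": [0,0,0.003,0,0,0,0,0]
}}

```text
t: 32.15
eef_pos: [534.5, -31.2, 87.1]
tcp_rot: [3.141, 0.0, 1.57]
ft_force: [-0.4, -0.8, 6.2]
opening: 0.223
grip_force: 30.0
```

Gentle contact at the expected floor height, so the post is home. Releasing, then retreating straight up and aside.

Request:
{"method": "move_arm", "body": {
  "moves": [0,0,0,0,0,0,0,0,0,0,0,0,0,0,0,0],
  "claw": 50
}}

```text
t: 32.65
eef_pos: [534.2, -31.1, 86.6]
tcp_rot: [-3.141, -0.0, 1.57]
ft_force: [-0.4, 0.6, 0.4]
opening: 0.517
grip_force: 0.0
```

Request:
{"method": "move_arm", "body": {
  "moves": [0,0,-0.05,0,0,0,-0.1,0,0,0,-0.2,0,0,0,-0.3,0,0,0,-0.25,0,0.3,-0.1,0,0,0.36,-0.1,0,0,0.36,-0.1,0,0,0.3,0,0,0,0,0,0,0]
}}

```text
t: 33.9
eef_pos: [489.0, 169.2, 222.8]
tcp_rot: [3.14, -0.001, 1.573]
ft_force: [-0.3, -0.1, 1.1]
opening: 0.528
grip_force: 0.0
```

Run:
```python
from h import *
snap('top','t2.png');snap('side','s6.png')
t=cv2.imread('pics/full_t2.png');s=cv2.imread('pics/full_s6.png')
o=np.hstack([cv2.resize(t[100:250,200:300],(400,600),interpolation=2),cv2.resize(s[120:270,180:280],(400,600),interpolation=2)])
cv2.imwrite('pics/m3.png',np.clip(o*1.2,0,255).astype('uint8'));print(monitor.state()['eef_pos'])
print((pr('side',[534,-31,114])-[180,120])*4,(pr('side',[629.1,-18.1,114])-[180,120])*4,(pr('side',[599.6,-101.1,114])-[180,120])*4)
```

```text
[489.31722196 166.99444535 222.42782893]
[265.34888304 206.92924587] [103.77437511 211.37910994] [175.4083551  130.22514533]
```

View pics/m3.png

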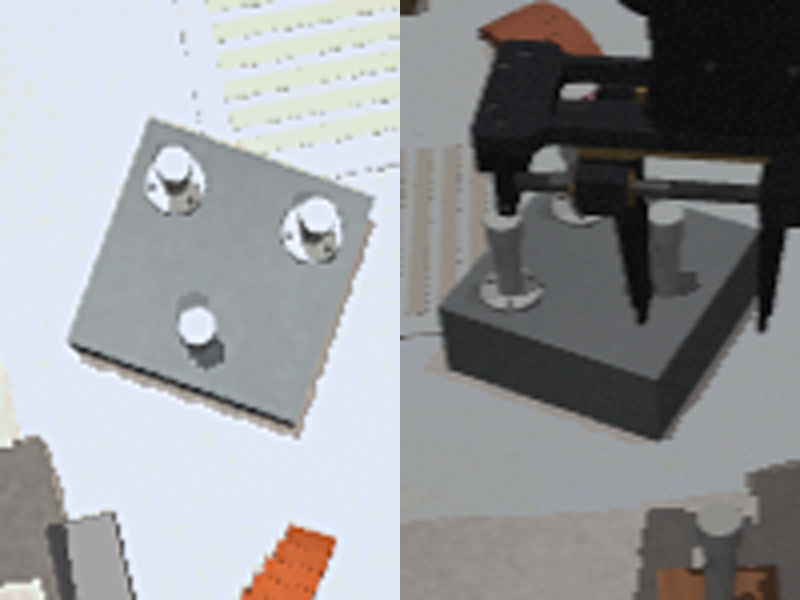

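The post stands upright in the socket. Its head in the side view is at (267,214), against a prediction of (265,207). The fixed post is at (103,217), against (104,211). That is the same 6–7 px offset, so the tops are level. Handing in.

```bash
python3 -c "
from cell import order
print(order.job_done())"
```

```text
the job is handed in; nothing more can be done
None
```

I probed the socket at 34 mm deep, returned the rod to its stand, and seated the medium (94 mm) post upright and level with the fixed posts. The three free-standing pink, orange and yellow look-alike rods fell over between t = 7.4 s and 20.3 s; I read no contact force on the tool, don't know the cause, and left them lying because the tool can't tilt to stand them up.

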